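Put the watch movement away

TASK

Swing the bench magnifier aside by its knob as far as it goes. Then pick up the watch movement in the red casing ring from the white mat, gripping it lightly (about 5 N, it is fragile), and lay it down gently, face up, on the middle of the blue pad in the tray's free compartment. Let go of it, leave the magnifier aside, and leave the other things where they are.

Things in the scene. Friction and masses are not known exactly. Their poses are not given: they have to be found in the camera images.
- mag_arm (a joint): angle of the green magnifier arm about its upright hinge, rad. It starts at 0.1 to 0.35, with the lens over the mat; it grows as the arm swings counter-clockwise seen from above (towards the right of the robot, -y), and ends at a stop at 1.45. The hinge is stiff: it stays where it is left and takes about 2 to 4 N at the knob to move slowly; it moves only about the vertical axis.
- mag_hinge (a point): point on the vertical hinge axis on top of the magnifier's steel post (post 22 mm across, round foot 90 mm across), 162 mm above the bench. Its axes are those of the fixed post and do not turn with the arm: the arm points along its -x axis when the joint is 0.
- mag_knob (a point): point to grip on the black upright knob on the magnifier arm: round, 18 mm across and 40 mm tall, 120 mm from the hinge axis. The knob spans from 24 mm below to 16 mm above this point, which is 212 mm above the bench; the top of the arm (22 mm wide) lies 31 mm below it. The lens head, further out along the arm, tops out 28 mm below it.
- mag_lens (a point): centre of the magnifier's lens, 210 mm from the hinge axis, 173 mm above the bench; green frame about 114 mm across and 22 mm thick.
- mat: white work mat fixed to the bench, 260 x 240 x 4 mm; origin at the centre of its underside.
- movement: watch movement in a red casing ring: disc 44 mm across, 14 mm tall (wheels stand up to 3 mm above), 40 to 85 g, lying face up on the mat; origin at the centre of its underside, z out of its face. Fragile: contact forces on it, both fingers and support added up, must stay under 20 N (so grip under 10 N; 4 to 6 N carries it safely), and it must not drop more than about 10 mm.
- tray: green tray fixed to the bench, 236 x 236 x 36 mm, with 2 x 2 square compartments 109 mm wide inside (centres 57.5 mm from the middle in x and in y of the tray), walls 6 mm, floor 6 mm above the bench; origin at the centre of its underside.
- pad: blue firm pad, 98 x 98 x 3 mm, fixed on the floor of the free compartment: where the movement belongs. Origin at the centre of its underside, 6 mm above the bench; its top is 9 mm above the bench; its sides are parallel to the compartment's walls.
- spare_a: another movement, brass-edged, 36 mm across, 10 mm tall, in a tray compartment; leave alone. Origin under its centre.
- spare_b: another movement, dark steel edge, 36 mm across, 10 mm tall, in a tray compartment; leave alone. Origin under its centre.
- cup: small open white cup, 44 mm across, 28 mm tall, in a tray compartment; leave alone. Origin under its centre.
- screwdriver: screwdriver, 150 mm long, lying along the right (-y) edge of the mat; leave alone. Origin under its middle, x along it.
There are look-alikes about, which are no part of the job. What is shaped like the movement but green or turquoise is not meant.

How it is judged:
On the way, in this order (a step that is already met when the one before it is completed fails the run):
1. the magnifier is swung aside to within 0.12 rad of its stop (value of joint mag_arm above 1.33 rad), for 0.2 s.
2. the movement is lifted at least 30 mm off the mat (z of movement in the frame of mat above 0.034 m), for 0.1 s.
At the end, for the whole second after the job is handed in: The movement lies at rest, face up (within 0.15 rad), flat on the pad, its centre within 30 mm of the pad's centre along each of the pad's sides, released; the magnifier is still swung aside, within 0.12 rad of its stop (joint above 1.33 rad) (x of movement in the frame of pad between -0.03 and 0.03 m and y of movement in the frame of pad between -0.03 and 0.03 m and z of movement in the frame of pad between 0.0005 and 0.006 m and angle between movement's own z axis and vertical below 0.15 rad and linear speed of movement below 0.02 m/s and value of joint mag_arm above 1.33 rad); the robot touches nothing.
It fails at once if the movement is squeezed, pressed or struck with more than 20 N (contact force between movement and anything else above 20 N).
It fails at once if the movement is dropped (moves faster than 0.45 m/s while no finger touches it: a fall of about 10 mm) (linear speed of movement above 0.45 m/s and contact force between movement and the fingers below 0.1 N).
It fails at once if another movement, the cup or the screwdriver is shifted by more than 15 mm (distance of any of spare_a, spare_b, cup, screwdriver from where it was at the start of the episode above 0.015 m).
It also fails if it takes over 58 s, if anything falls off the work surface, if the arm or the gripper's body presses on something with over 40 N, if the wrist force passes 120 N, or if a joint passes its speed limit or range.

ROBOT

A 6-joint arm with a two-finger parallel gripper is mounted at the origin on the work surface. World frame = base frame: x ahead of the robot, y to its left, z up, the work surface at z = 0. Lengths are in m, angles in rad, forces in N, time in s.
With the tool pointing down it reaches from about 0.35 to 0.975 m from the base axis. Payload 7.1 kg.
Tool frame: the origin (TCP) lies between the finger pads; the fingertips stand 14 mm ahead of it and the grasp point (between the pads) lies 5 mm behind it; z points along the fingers, y is the line along which they close (so a half turn about z gives the same grasp; the last joint's range is limited). The gripper opens to 88 mm and grips with 3 to 60 N. Pads are 20 mm wide; open, the fingers measure 115 mm over their backs; the gripper's body (75 mm by 178 mm) begins 61 mm behind the grasp point.
Start: joints at [1.154, 0.423, 1.63, -0, 1.089, -0.019], TCP at [0.242, 0.576, 0.237] pointing down, gripper open.
Joint ranges: [-3, 3], [-0.9, 2.11], [0.09, 2.58], [-1.31, 4.45], [0.11, 2.69], [-2.54, 2.54]. Speed limits (rad/s): [2.39, 2.39, 3.01, 3.14, 3.14, 3.14].

INTERFACE

Orientations are given as a 3x3 rotation matrix whose columns are the frame's x, y, z axes.
In Python, from bench import state, capture, camera_info, order gives the robot as it stands.
- The arm moves only by the shell command python3 -m handwheel 'ROWS' [FORCE]. ROWS is JSON, a list of rows, each a list of 3 entries, a list of its own where there are three numbers: the opening, from 0 (shut) to 1 (fully open), then the shift along the tool's x, y, z in units of 25 mm (1.0 is 25 mm), then the turn about the tool's z in degrees. A call has 1 to 12 rows; each row shifts and turns the commanded pose from where the row before left it, along the tool's axes as they then stand; what a row does not reach is not made up. A row lasts 1/12 s, in which the tool goes at most 41.7 mm and 7.16 degrees, less where a joint would pass 70% of its speed; a pose out of reach is approached as far as the arm can. A call is refused whole if a number of a shift passes 1 or a number of a turn 7.16, either way. A call with a gripper value outside its range is refused whole. The fingers move at their own pace and stop on an object; FORCE is the grip in N (left out, the last holds). Time passes only in rows, so rows that do not move let the fingers close. It gives the time, the measured TCP pose, the force, the opening and the grip force at its end, in the units of the state.
- state(): the state, without advancing time (a new reading comes with each control period).
- capture(name): name is "side" or "top" or "wrist"; returns (picture, depth): 400x640x3 uint8, red, green, blue; 400x640 float32, m along the optical axis (not along the pixel's ray), 0 where there is no reading.
- camera_info(name): a dict with "fx", "fy", "cx", "cy" (pixels), "distortion" ([k1, k2, p1, p2, k3] as OpenCV has them; the pictures are not rectified), "T" (4x4, takes a point from camera to world coordinates). Camera axes: x right, y down, z forward; pixel columns grow to the right and rows downward; lengths in m; the calibration is good to about 2 mm. A picture is of the moment at which its call begins: read the wrist's pose just before it. camera_info takes no time and is no camera call; for the wrist camera it gives the pose at the moment of the call.
- order.job_done(): hands the job in; it is judged then, once.
The state is a dict: "clock": time; "q": joint angles; "dq": joint speeds; "tau": joint torques, N m; "tool_pos": TCP position; "tool_rot": TCP orientation; "ft_force": force on the tool from outside, world axes, zero at the start; "ft_torque": the same for the moment, N m; "opening": finger opening in m; "grip_force": force on a finger pad.
Only numpy, scipy, OpenCV 4.12 (cv2) and the standard library are available. Lean on these libraries where they do the work, as an engineer would, in place of code of your own. Each camera call takes 0.05 s, during which the arm holds its last target. There are 200 camera calls.

## Working session

There is one attempt and no reset: what is moved stays moved. The work goes in short steps, Python scripts to look and compute and a shell command to move; the robot and the scene stay as the last step left them, time stands still between calls to the robot, and variables do not carry over. Pictures are saved under pics/ and viewed, at most 10 in all, crops included, and the job is handed in when it is done.

```bash
mkdir -p pics; python3 - <<'E'
from bench import *
import cv2,numpy as np
s=state();print(s['clock'],s['tool_pos'],np.round(s['tool_rot'],3).tolist(),s['opening'])
for n in('top','side'):
    p,d=capture(n);cv2.imwrite(f'pics/{n}0.png',p[...,::-1]);np.save(f'pics/{n}0.npy',d)
    c=camera_info(n);print(n,{k:(np.round(v,3).tolist()) for k,v in c.items()})
E
```

```text
0.0 [0.24189648 0.57573223 0.23591818] [[-0.922, 0.387, -0.001], [0.387, 0.922, -0.001], [0.0, -0.001, -1.0]] 0.08788631163317417
top {'fx': 410.424, 'fy': 410.424, 'cx': 323.803, 'cy': 202.651, 'distortion': [-0.016, 0.0, 0.0, 0.0, 0.0], 'T': [[-0.009, -0.986, 0.164, 0.368], [-1.0, 0.007, -0.011, -0.023], [0.01, -0.165, -0.986, 0.997], [0.0, 0.0, 0.0, 1.0]]}
side {'fx': 432.977, 'fy': 432.977, 'cx': 317.384, 'cy': 201.764, 'distortion': [-0.104, 0.0, 0.0, 0.0, 0.0], 'T': [[0.955, -0.182, 0.233, 0.293], [-0.296, -0.591, 0.751, -0.731], [0.001, -0.786, -0.618, 0.75], [0.0, 0.0, 0.0, 1.0]]}
```

View pics/top0.png

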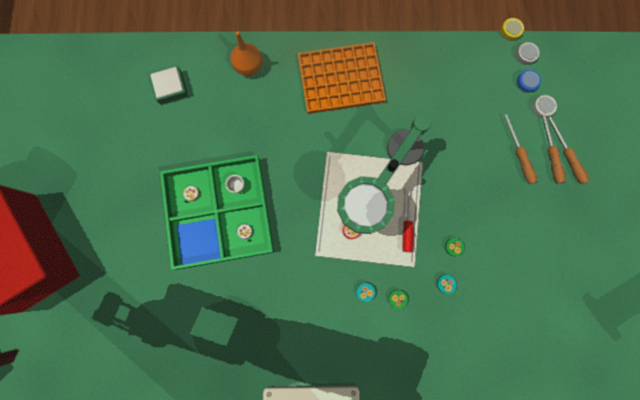

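View pics/side0.png

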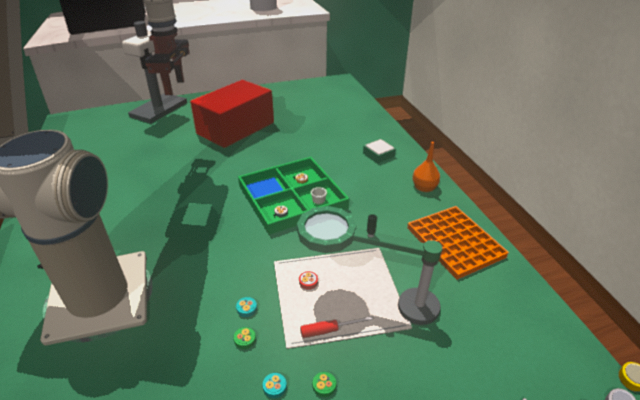

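The top view shows the pad at (199,241), the movement half hidden at (352,230), the knob at (393,165), the hinge at (422,125) and the lens at (366,205). In the side view the movement is at (309,280) and the knob at (372,225).

```bash
cat > h.py <<'E'
import cv2,numpy as np
from bench import *
def ray(n,uv,c=None):
    c=c or camera_info(n);K=np.array([[c['fx'],0,c['cx']],[0,c['fy'],c['cy']],[0,0,1]])
    u=cv2.undistortPoints(np.array(uv,float).reshape(-1,1,2),K,np.array(c['distortion'],float)).reshape(-1,2)
    T=np.array(c['T']);d=np.c_[u,np.ones(len(u))]@T[:3,:3].T
    return T[:3,3],d
def onz(n,uv,z,c=None):
    o,d=ray(n,uv,c);return o+d*((z-o[2])/d[:,2])[:,None]
def mask(p,lo,hi,box):
    m=cv2.inRange(cv2.cvtColor(p,cv2.COLOR_RGB2HSV),lo,hi);b=np.zeros_like(m);x0,y0,x1,y1=box;b[y0:y1,x0:x1]=1
    return m*b
def pts(m): v,u=np.nonzero(m);return np.c_[u,v].astype(np.float32)
def red(p,box): return mask(p,(0,110,70),(8,255,255),box)|mask(p,(170,110,70),(180,255,255),box)
E
python3 - <<'E'
from h import *
P={n:cv2.imread(f'pics/{n}0.png')[...,::-1].copy() for n in('top','side')}
D={n:np.load(f'pics/{n}0.npy') for n in P}
# pad
q=pts(mask(P['top'],(105,120,60),(125,255,255),(160,200,240,280)))
w=onz('top',q,.009)[:,:2].astype(np.float32);r=cv2.minAreaRect(w);print('pad',len(q),r)
q=pts(mask(P['side'],(105,120,60),(125,255,255),(235,165,300,210)));w=onz('side',q,.009)[:,:2].astype(np.float32);print('pad side',len(q),cv2.minAreaRect(w))
# movement side
q=pts(red(P['side'],(290,262,328,298)));(c,rr)=cv2.minEnclosingCircle(q);print('mov px',len(q),c,rr)
w=onz('side',q,.018)[:,:2].astype(np.float32);print('mov',cv2.minEnclosingCircle(w),cv2.minAreaRect(w))
# knob
for n,b in(('top',(380,152,406,178)),('side',(362,210,382,238))):
    m=mask(P[n],(0,0,0),(180,255,45),b);k,l,s,ce=cv2.connectedComponentsWithStats(m);print(n,s[1:].tolist(),ce[1:])
    q=pts(m);d=D[n][q[:,1].astype(int),q[:,0].astype(int)]
    o,dd=ray(n,q);w=o+dd*d[:,None];print(n,'3d med',np.median(w,0),w.min(0),w.max(0))
    t=w[w[:,2]>.222];print(len(t),t.mean(0) if len(t) else 0)
# hinge, lens by depth
for uv in((422,125),(366,205)):
    o,d=ray('top',[uv]);print(uv,o+d*D['top'][uv[1],uv[0]], onz('top',[uv],.173))
E
python3 - <<'E'
import cv2
p=cv2.imread('pics/top0.png')[90:260,310:450];q=cv2.imread('pics/side0.png')[190:310,260:460]
cv2.imwrite('pics/c1.png',cv2.hconcat([cv2.resize(p,None,fx=2.8,fy=2.8),cv2.resize(cv2.resize(q,(400,240)),(400,476))]))
E
```

```text
pad 1488 ((0.44165897369384766, 0.2679244875907898), (0.09422751516103745, 0.09097059816122055), 9.598645210266113)
pad side 400 ((0.4460764527320862, 0.2813267111778259), (0.08585283905267715, 0.06652660667896271), 9.451136589050293)
mov px 108 (308.0, 279.3999938964844) 9.620915412902832
mov ((0.4663016200065613, -0.10406602919101715), 0.024535201489925385) ((0.4658922553062439, -0.10583534836769104), (0.04421170800924301, 0.0405413880944252), 72.92481994628906)
top [[388, 160, 10, 11, 78]] [[392.58974359 165.03846154]]
top 3d med [ 0.56968493 -0.1663865   0.22704401] [ 0.36837365 -0.1743985   0.20127186] [ 0.57963528 -0.02320941  0.99685836]
52 [ 0.56814158 -0.16472228  0.2429532 ]
side [] []Traceback (most recent call last):
  File "<stdin>", line 15, in <module>
  File "h.py", line 5, in ray
    u=cv2.undistortPoints(np.array(uv,float).reshape(-1,1,2),K,np.array(c['distortion'],float)).reshape(-1,2)
      ~~~~~~~~~~~~~~~~~~~^^^^^^^^^^^^^^^^^^^^^^^^^^^^^^^^^^^^^^^^^^^^^^^^^^^^^^^^^^^^^^^^^^^^^^
cv2.error: OpenCV(4.12.0) /io/opencv/modules/calib3d/src/undistort.dispatch.cpp:347: error: (-215:Assertion failed) CV_IS_MAT(_src) && CV_IS_MAT(_dst) && (_src->rows == 1 || _src->cols == 1) && (_dst->rows == 1 || _dst->cols == 1) && _src->cols + _src->rows - 1 == _dst->rows + _dst->cols - 1 && (CV_MAT_TYPE(_src->type) == CV_32FC2 || CV_MAT_TYPE(_src->type) == CV_64FC2) && (CV_MAT_TYPE(_dst->type) == CV_32FC2 || CV_MAT_TYPE(_dst->type) == CV_64FC2) in function 'cvUndistortPointsInternal'
```

View pics/c1.png

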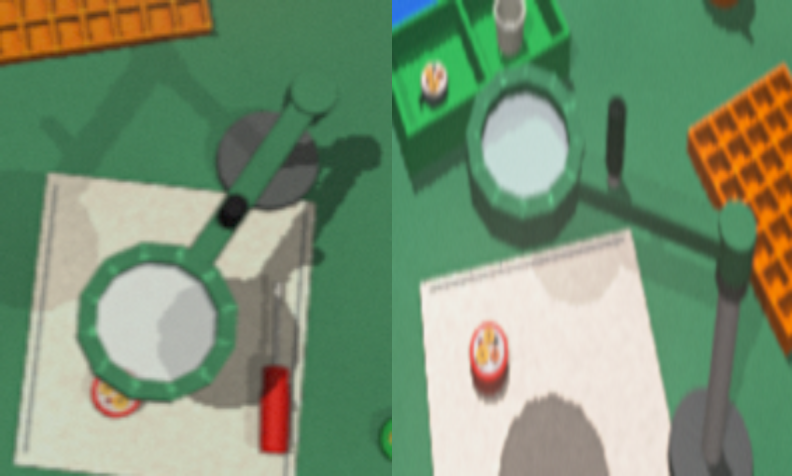

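The crop shows the knob top at about (392.9,164) in the top view, the lens centre at (366,204.3) and the foot centre at (405.7,147). In the side view the knob spans (371.5, 214 to 236). The movement is clear in the side view.

```bash
python3 - <<'E'
from h import *
P={n:cv2.imread(f'pics/{n}0.png')[...,::-1].copy() for n in('top','side')}
k=onz('top',[(392.7,164.3)],.226)[0];print('knob top',k,'side',onz('side',[(371.5,223.5)],.212)[0])
l=onz('top',[(366,204.3)],.179)[0];print('lens',l, np.linalg.norm((k-l)[:2]))
f=onz('top',[(405.7,147)],.01)[0];print('foot',f,np.linalg.norm((k-f)[:2]),np.linalg.norm((l-f)[:2]))
print('hinge cap',onz('top',[(422.5,123.5)],.19))
u=(k-l)[:2]/np.linalg.norm((k-l)[:2]);print('from lens',l[:2]+.21*u,'from knob',k[:2]+.12*u,np.degrees(np.arctan2(u[1],u[0])))
m=red(P['top'],(335,218,365,245));q=pts(m);w=onz('top',q,.018)[:,:2];print('mov top px',len(q),w.min(0),w.max(0))
# wall of tray corners + mat yaw
m=mask(P['top'],(0,0,110),(40,80,255),(310,145,430,275));w=onz('top',pts(m),.004)[:,:2].astype(np.float32);print('mat',cv2.minAreaRect(w))
m=mask(P['top'],(50,150,90),(70,255,255),(155,150,280,275));w=onz('top',pts(m),.036)[:,:2].astype(np.float32);r=cv2.minAreaRect(w);print('tray',r)
print(camera_info('wrist')['T'].round(3).tolist() if hasattr(camera_info('wrist')['T'],'round') else camera_info('wrist')['T'])
E
```

```text
knob top [ 0.57126    -0.16635761  0.226     ] side [ 0.5749646  -0.17061109  0.212     ]
lens [ 0.50069383 -0.11789138  0.179     ] 0.08560700141350133
foot [ 0.67249587 -0.24075108  0.01      ] 0.12563076945544732 0.21121184835977203
hinge cap [[ 0.66727962 -0.23810994  0.19      ]]
from lens [ 0.67379761 -0.23678244] from knob [ 0.67017644 -0.23429535] -34.48204118137174
mov top px 49 [ 0.44550474 -0.11796481] [ 0.47686368 -0.07968438]
mat ((0.5204960703849792, -0.1463056206703186), (0.2394406944513321, 0.25925302505493164), 82.98896026611328)
tray ((0.5109149813652039, 0.22229334712028503), (0.23810827732086182, 0.23802755773067474), 9.521881103515625)
[[0.388, 0.883, 0.265, 0.169], [0.922, -0.371, -0.113, 0.606], [-0.002, 0.289, -0.957, 0.384], [0.0, 0.0, 0.0, 1.0]]
```

```bash
cat > to.py <<'E'
import sys,numpy as np
from bench import state
s=state();R=np.array(s['tool_rot']);t=np.array([float(a) for a in sys.argv[1:4]])
print('units',np.round(R.T@(t-s['tool_pos'])/.025,2),'y-yaw',np.degrees(np.arctan2(R[1,1],R[0,1])).round(1),'pos',np.round(s['tool_pos'],4),'q',np.round(s['q'],2),'t',s['clock'],'F',np.round(s['ft_force'],1),'grip',s['opening'],s['grip_force'])
E
python3 -m handwheel '[[0.7,[0,0,-0.8],0],[0.7,[-0.5,-0.5,-0.8],0],[0.7,[-1,-0.95,0],0],[0.7,[-1,-0.95,0],0],[0.7,[-1,-0.95,0],0],[0.7,[-1,-0.95,0],0],[0.7,[-1,-0.95,0],0],[0.7,[-1,-0.95,0],0],[0.7,[-1,-0.95,0],0],[0.7,[-1,-0.95,0],0],[0.7,[-1,-0.95,0],0],[0.7,[-1,-0.95,0],0]]'
python3 -m handwheel '[[0.7,[-1,-0.95,0],0],[0.7,[-1,-0.95,0],0],[0.7,[-1,-0.95,0],0],[0.7,[-1,-0.95,0],0],[0.7,[-1,-0.95,0],0],[0.7,[-1,-0.95,0],0],[0.7,[-1,-0.95,0],0],[0.7,[0,0,0],0]]'
python3 to.py .5715 -.1675 .272
```

```text
clock: 1.1
tool_pos: [0.3873, 0.2423, 0.2765]
tool_rot: [[-0.922, 0.387, -0.0], [0.387, 0.922, -0.0], [0.0, -0.0, -1.0]]
ft_force: [0.2, 0.5, -0.1]
opening: 0.0619
grip_force: 0.0
clock: 1.77
tool_pos: [0.4861, 0.0187, 0.2767]
tool_rot: [[-0.92, 0.391, 0.001], [0.391, 0.92, -0.001], [-0.002, -0.001, -1.0]]
ft_force: [-0.7, -0.1, 0.6]
opening: 0.0613
grip_force: 0.0
units [-6.06 -5.52  0.2 ] y-yaw 67.0 pos [0.4861 0.0187 0.2767] q [ 0.01  0.17  1.89 -0.    1.08 -1.15] t 1.7667 F [-0.7 -0.1  0.6] grip 0.061309306154183715 0.0
```

```bash

python3 -m handwheel '[[0.7,[-1,-0.95,0],0],[0.7,[-1,-0.95,0],0],[0.7,[-1,-0.95,0],0],[0.7,[-1,-0.95,0],0],[0.7,[-1,-0.9,0],0],[0.7,[-1,-0.85,0],0],[0.7,[0,0,0],6],[0.7,[0,0,0],6.3],[0.7,[0,0,0],0]]'
python3 to.py .5715 -.1675 .21
python3 - <<'E'
from h import *
c=camera_info('wrist');p,d=capture('wrist');cv2.imwrite('pics/w1.png',p[...,::-1])
np.save('pics/w1.npy',d);import pickle;pickle.dump(c,open('pics/w1c','wb'))
E
```

```text
clock: 2.52
tool_pos: [0.5685, -0.1633, 0.2759]
tool_rot: [[-0.815, 0.579, -0.001], [0.579, 0.815, 0.001], [0.001, -0.0, -1.0]]
ft_force: [0.3, 0.6, 0.1]
opening: 0.0614
grip_force: 0.0
units [-0.2  -0.07  2.64] y-yaw 54.6 pos [ 0.5685 -0.1633  0.2759] q [-0.3   0.33  1.67  0.    1.14 -1.25] t 2.5167 F [0.3 0.6 0.1] grip 0.061381835458456935 0.0
```

View pics/w1.png

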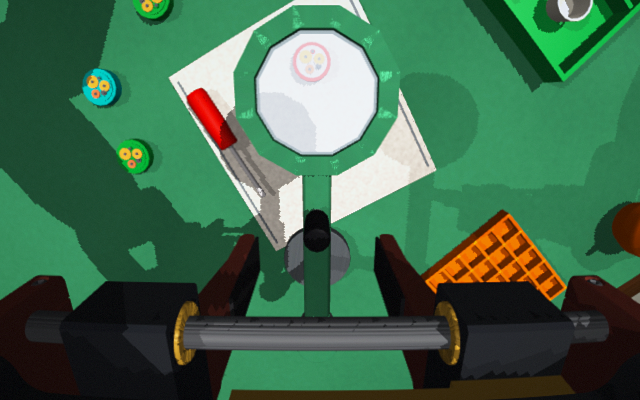

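The wrist view shows the knob's top at about (317,237), centred between the fingers, with the arm running straight up the image to the lens.

```bash
python3 - <<'E'
from h import *
import pickle;c=pickle.load(open('pics/w1c','rb'))
p=cv2.imread('pics/w1.png')[...,::-1].copy()
for y in(216,237,245): print(onz('wrist',[(317,y)],.228,c))
print('lens',onz('wrist',[(316.5,89)],.184,c))
E
python3 -m handwheel '[[0.7,[-0.2,-0.07,0.6],0],[0.7,[0,0,0.7],0],[0.7,[0,0,0.7],0],[0.7,[0,0,0.64],0],[0.0,[0,0,0],0],[0.0,[0,0,0],0],[0.0,[0,0,0],0],[0.0,[0,0,0],0],[0.0,[0,0,0],0]]' 15
python3 to.py .5715 -.1675 .21
```

```text
[[ 0.56138541 -0.15822393  0.228     ]]
[[ 0.57294509 -0.16642487  0.228     ]]
[[ 0.57747716 -0.16964007  0.228     ]]
lens [[ 0.49849822 -0.11400133  0.184     ]]
clock: 3.32
tool_pos: [0.5724, -0.1674, 0.2119]
tool_rot: [[-0.819, 0.574, 0.002], [0.574, 0.819, -0.001], [-0.002, 0.001, -1.0]]
ft_force: [0.0, -0.1, -0.0]
opening: 0.0316
grip_force: 0.0
units [ 0.03 -0.02  0.08] y-yaw 55.0 pos [ 0.5724 -0.1674  0.2119] q [-0.3   0.41  1.72  0.    1.01 -1.26] t 3.3167 F [ 0.  -0.1 -0. ] grip 0.031589202841392154 0.0
```

```bash

python3 -m handwheel '[[0.0,[0,0,0],0],[0.0,[0,0,0],0],[0.0,[0,0,0],0],[0.0,[0,0,0],0]]' 15
python3 -m handwheel '[[0.0,[-0.01,-0.34,0],-4],[0.0,[-0.01,-0.34,0],-4],[0.0,[-0.01,-0.34,0],-4],[0.0,[0,0,0],0]]'
python3 to.py .6 -.2 .21
```

```text
clock: 3.65
tool_pos: [0.5722, -0.1673, 0.2113]
tool_rot: [[-0.818, 0.575, 0.001], [0.575, 0.818, -0.0], [-0.001, 0.001, -1.0]]
ft_force: [-0.7, 1.8, 5.4]
opening: 0.0176
grip_force: 15.0
clock: 3.98
tool_pos: [0.5594, -0.1908, 0.2113]
tool_rot: [[-0.921, 0.39, 0.001], [0.39, 0.921, -0.001], [-0.002, -0.001, -1.0]]
ft_force: [-1.0, -1.4, 4.7]
opening: 0.0179
grip_force: 15.0
units [-1.64  0.29  0.05] y-yaw 67.0 pos [ 0.5594 -0.1908  0.2113] q [-0.35  0.4   1.73 -0.    1.01 -1.52] t 3.9833 F [-1.  -1.4  4.7] grip 0.01793945940754065 15.000629872083664
```

```bash

python3 -m handwheel '[[0.0,[-0.01,-0.34,0],-4],[0.0,[-0.01,-0.34,0],-4],[0.0,[-0.01,-0.34,0],-4],[0.0,[-0.01,-0.34,0],-4],[0.0,[-0.01,-0.34,0],-4],[0.0,[-0.01,-0.34,0],-4],[0.0,[-0.01,-0.34,0],-4],[0.0,[-0.01,-0.34,0],-4],[0.0,[0,0,0],0]]'
python3 to.py .6 -.2 .21
python3 -m handwheel '[[0.0,[-0.01,-0.34,0],0],[0.0,[-0.035,-0.34,0],0],[0.0,[-0.06,-0.33,0],0],[0.0,[-0.08,-0.33,0],0],[0.0,[0,0,0],0]]'
python3 to.py .6 -.2 .21
```

```text
clock: 4.73
tool_pos: [0.552, -0.2574, 0.2113]
tool_rot: [[-0.988, -0.155, 0.003], [-0.155, 0.988, -0.001], [-0.003, -0.002, -1.0]]
ft_force: [4.3, -0.8, 4.6]
opening: 0.0177
grip_force: 15.0
units [-2.25  1.97  0.06] y-yaw 98.9 pos [ 0.552  -0.2574  0.2113] q [-0.46  0.43  1.69 -0.    1.02 -2.18] t 4.7333 F [ 4.3 -0.8  4.6] grip 0.0177251145244398 15.00422403216362
clock: 5.15
tool_pos: [0.5608, -0.2893, 0.2113]
tool_rot: [[-0.989, -0.151, 0.0], [-0.151, 0.989, -0.001], [-0.0, -0.001, -1.0]]
ft_force: [-0.6, -1.7, 6.0]
opening: 0.0176
grip_force: 15.0
units [-2.09  3.29  0.05] y-yaw 98.7 pos [ 0.5608 -0.2893  0.2113] q [-0.49  0.46  1.64 -0.    1.05 -2.22] t 5.15 F [-0.6 -1.7  6. ] grip 0.017572285065580735 15.002352744340897
```

```bash

python3 -m handwheel '[[0.0,[-0.05,-0.16,0],0],[0.0,[-0.05,-0.16,0],0],[0.0,[-0.06,-0.16,0],0],[0.0,[-0.06,-0.16,0],0]]'
python3 -m handwheel '[[0.0,[-0.07,-0.16,0],0],[0.0,[-0.07,-0.16,0],0]]'
python3 to.py .6 -.2 .21
python3 - <<'E'
from h import *
p,d=capture('top');cv2.imwrite('pics/top1.png',p[...,::-1])
E
```

```text
clock: 5.48
tool_pos: [0.568, -0.3026, 0.2112]
tool_rot: [[-0.988, -0.151, -0.001], [-0.151, 0.988, 0.001], [0.001, 0.001, -1.0]]
ft_force: [-2.0, 2.6, 7.7]
opening: 0.0178
grip_force: 15.0
clock: 5.65
tool_pos: [0.5727, -0.3099, 0.2111]
tool_rot: [[-0.988, -0.151, -0.001], [-0.151, 0.988, 0.001], [0.001, 0.001, -1.0]]
ft_force: [-2.2, 3.5, 7.7]
opening: 0.0175
grip_force: 15.0
units [-1.75  4.18  0.05] y-yaw 98.7 pos [ 0.5727 -0.3099  0.2111] q [-0.51  0.49  1.59  0.    1.07 -2.24] t 5.65 F [-2.2  3.5  7.7] grip 0.01748805883087743 15.000947266817093
```

```bash

python3 -m handwheel '[[0.0,[-0.08,-0.15,0],0],[0.0,[-0.08,-0.15,0],0]]' | grep -E "pos|force"
python3 -m handwheel '[[0.0,[-0.08,-0.15,0],0],[0.0,[-0.08,-0.15,0],0]]' | grep -E "pos|force"
python3 -m handwheel '[[0.0,[0,0,0],0]]' | grep -E "pos|force"
```

```text
tool_pos: [0.5768, -0.3153, 0.2109]
ft_force: [-9.7, 19.5, 17.3]
grip_force: 15.0
tool_pos: [0.5791, -0.3173, 0.2099]
ft_force: [-17.1, 27.8, 16.8]
grip_force: 15.0
tool_pos: [0.5793, -0.3173, 0.2098]
ft_force: [-13.1, 28.4, 18.8]
grip_force: 15.0
```

```bash

python3 -m handwheel '[[0.0,[0.08,0.15,0],0],[0.5,[0,0,0],0],[0.5,[0,0,0],0],[0.5,[0,0,0],0]]' | grep -E "pos|force|open"
python3 -m handwheel '[[0.5,[0,0,-0.8],0],[0.5,[0,0,-0.8],0],[0.5,[0,0,-0.8],0],[0.5,[0,0,0],0]]' | grep -E "pos|force"
python3 to.py .466 -.104 .2
python3 - <<'E'
from h import *
p,d=capture('top');cv2.imwrite('pics/top2.png',p[...,::-1])
E
```

```text
tool_pos: [0.5803, -0.3203, 0.2101]
ft_force: [0.1, 0.6, -0.6]
opening: 0.0342
grip_force: 0.0
tool_pos: [0.5823, -0.3223, 0.2746]
ft_force: [0.4, -0.4, 0.3]
grip_force: 0.0
units [3.28 9.35 2.93] y-yaw 98.8 pos [ 0.5823 -0.3223  0.2746] q [-0.52  0.44  1.51 -0.    1.19 -2.25] t 6.7833 F [ 0.4 -0.4  0.3] grip 0.04355018296683028 0.0
```

View pics/top2.png

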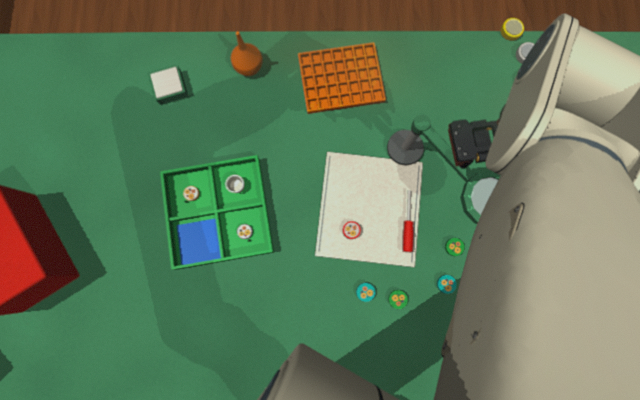

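The top view shows the arm swung aside (lens at (485,200)), and the movement now clear on the mat at (352,230).

```bash
python3 - <<'E'
from h import *
p=cv2.imread('pics/top2.png')[...,::-1].copy()
q=pts(red(p,(338,216,367,245)));w=onz('top',q,.017)[:,:2].astype(np.float32);print(len(q),cv2.minEnclosingCircle(q),cv2.minEnclosingCircle(w),cv2.minAreaRect(w)[:2])
E
python3 -m handwheel '[[0.8,[0.3,0.9,0],0],[0.8,[0.3,0.9,0],0],[0.8,[0.3,0.9,0],0],[0.8,[0.3,0.9,0],0],[0.8,[0.3,0.9,0],0],[0.8,[0.3,0.9,0],0],[0.8,[0.3,0.9,0.5],0],[0.8,[0.4,0.9,0.8],0],[0.8,[0.4,0.9,0.8],0],[0.8,[0.4,0.9,0.8],0],[0.8,[0,0.3,0],0],[0.8,[0,0,0],0]]'|grep pos
python3 to.py .466 -.104 .2
python3 - <<'E'
from h import *
c=camera_info('wrist');p,d=capture('wrist');cv2.imwrite('pics/w2.png',p[...,::-1])
q=pts(red(p,(200,20,440,300)));w=onz('wrist',q,.017,c)[:,:2].astype(np.float32);print(len(q),cv2.minEnclosingCircle(q),cv2.minEnclosingCircle(w),cv2.minAreaRect(w))
E
```

```text
93 ((351.3157958984375, 229.63157653808594), 9.074285507202148) ((0.46553972363471985, -0.09989385306835175), 0.021931517869234085) ((0.4660436511039734, -0.10029006749391556), (0.0408131442964077, 0.04096416011452675))
tool_pos: [0.4615, -0.1028, 0.1968]
units [-0.17 -0.08 -0.13] y-yaw 99.0 pos [ 0.4615 -0.1028  0.1968] q [-0.24  0.26  1.99 -0.    0.9  -1.97] t 7.8333 F [-0.  -0.5  0.1] grip 0.07026664751137904 0.0
718 ((268.5, 155.5), 80.61337280273438) ((0.4443355202674866, -0.15181584656238556), 0.07927045226097107) ((0.45252031087875366, -0.15365968644618988), (0.15616507828235626, 0.04452724754810333), 76.36619567871094)
```

View pics/w2.png

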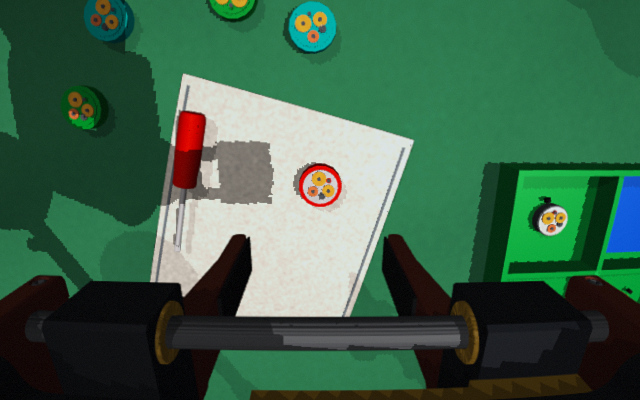

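The movement is at (321,185) in the wrist view, and the screwdriver handle is well to its left at (188,150).

```bash
python3 - <<'E'
from h import *
c=camera_info('wrist');p=cv2.imread('pics/w2.png')[...,::-1].copy()
q=pts(red(p,(285,150,360,220)));w=onz('wrist',q,.017,c)[:,:2].astype(np.float32);print(len(q),cv2.minEnclosingCircle(q),cv2.minEnclosingCircle(w),cv2.minAreaRect(w))
E
python3 to.py .466 -.102 .021
```

```text
562 ((319.7870178222656, 184.94320678710938), 21.79928970336914) ((0.46850764751434326, -0.10010755062103271), 0.022802893072366714) ((0.46860045194625854, -0.09995552897453308), (0.044071637094020844, 0.04287569597363472), 8.948540687561035)
units [-0.12  0.06  7.08] y-yaw 99.0 pos [ 0.4634 -0.104   0.198 ] q [-0.25  0.26  1.99 -0.    0.9  -1.97] t 7.8833 F [ 0.7  0.4 -0. ] grip 0.07022330798966724 0.0
```

```bash

python3 -m handwheel '[[0.8,[-0.2,0.1,0.8],0],[0.8,[0,0,1],0],[0.8,[0,0,1],0],[0.8,[0,0,1],0],[0.8,[0,0,1],0],[0.8,[0,0,0.7],0],[0.8,[0,0,0],0],[0.8,[0,0,0],0]]'|grep -E "pos|force"
python3 to.py .468 -.1005 .021
```

```text
tool_pos: [0.4688, -0.1019, 0.0607]
ft_force: [0.3, 0.3, 0.4]
grip_force: 0.0
units [0.02 0.06 1.59] y-yaw 98.9 pos [ 0.4688 -0.1019  0.0607] q [-0.24  0.51  2.04 -0.    0.59 -1.96] t 8.55 F [0.3 0.3 0.4] grip 0.07003501157715517 0.0
```

```bash

python3 -m handwheel '[[0.8,[0,0.05,0.5],0],[0.8,[0,0,0.5],0],[0.8,[0,0,0.3],0],[0.8,[0,0,0.25],0],[0.8,[0,0,0],0],[0.8,[0,0,0],0]]'|grep -E "pos|force"
python3 -m handwheel '[[0.55,[0,0,0],0],[0.55,[0,0,0],0],[0.5,[0,0,0],0],[0.48,[0,0,0],0],[0.46,[0,0,0],0],[0.44,[0,0,0],0],[0.42,[0,0,0],0],[0.4,[0,0,0],0],[0.4,[0,0,0],0],[0.4,[0,0,0],0]]' 5
python3 to.py .468 -.1005 .021
```

```text
tool_pos: [0.4681, -0.0999, 0.0224]
ft_force: [0.4, -0.5, 0.2]
grip_force: 0.0
clock: 9.88
tool_pos: [0.4677, -0.0996, 0.0221]
tool_rot: [[-0.988, -0.155, 0.0], [-0.155, 0.988, -0.0], [-0.0, -0.0, -1.0]]
ft_force: [-0.9, 0.2, 5.8]
opening: 0.0437
grip_force: 5.0
units [-0.01 -0.04  0.05] y-yaw 98.9 pos [ 0.4677 -0.0996  0.0221] q [-0.23  0.59  2.05  0.    0.5  -1.96] t 9.8833 F [-0.9  0.2  5.8] grip 0.04374621593584529 5.000160187482834
```

```bash

python3 -m handwheel '[[0.3,[0,0,-0.1],0],[0.3,[0,0,-0.2],0],[0.3,[0,0,-0.3],0],[0.3,[0,0,-0.5],0],[0.3,[0,0,-0.5],0],[0.3,[0,0,-0.6],0],[0.3,[0,0,-0.6],0],[0.3,[0,0,-0.6],0],[0.3,[0,0,-0.4],0],[0.3,[0,0,-0.2],0],[0.3,[0,0,0],0]]' 5
python3 to.py .4425 .27 .11
python3 - <<'E'
from h import *
p,d=capture('side');
P=p.copy();cv2.imwrite('pics/s3.png',P[...,::-1])
p,d=capture('top')
q=pts(mask(p,(105,120,60),(125,255,255),(160,200,240,280)));w=onz('top',q,.009)[:,:2].astype(np.float32);print('pad',len(q),cv2.minAreaRect(w))
E
```

```text
clock: 10.8
tool_pos: [0.4681, -0.0998, 0.1231]
tool_rot: [[-0.988, -0.155, 0.002], [-0.155, 0.988, -0.001], [-0.002, -0.001, -1.0]]
ft_force: [0.1, -0.4, -0.9]
opening: 0.0435
grip_force: 5.0
units [-1.28 14.77  0.51] y-yaw 98.9 pos [ 0.4681 -0.0998  0.1231] q [-0.23  0.39  2.03 -0.    0.72 -1.96] t 10.8 F [ 0.1 -0.4 -0.9] grip 0.04353373612280642 4.999873414635658
pad 1491 ((0.4415122866630554, 0.2680453360080719), (0.09447642415761948, 0.09125787019729614), 9.59864616394043)
```

View pics/s3.png

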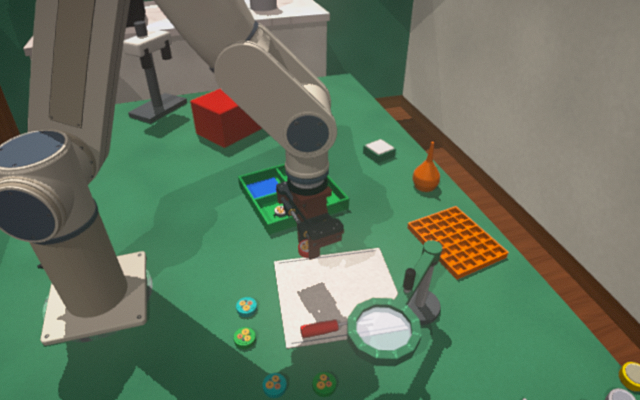

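The side view shows the movement held in the fingers at (305,245) and the magnifier aside at (385,330).

```bash

python3 -m handwheel '[[0.3,[0,0.4,0],0],[0.3,[-0.1,0.7,0],0],[0.3,[-0.1,0.9,0],0],[0.3,[-0.1,0.9,0],0],[0.3,[-0.1,0.9,0],0],[0.3,[-0.1,0.9,0],0],[0.3,[-0.1,0.9,0],0],[0.3,[-0.1,0.9,0],0],[0.3,[-0.1,0.9,0],0],[0.3,[-0.1,0.9,0],0],[0.3,[-0.1,0.9,0],0],[0.3,[-0.1,0.9,0],0]]' 5 | grep -E "pos|open"
python3 -m handwheel '[[0.3,[-0.1,0.9,0],0],[0.3,[-0.1,0.9,0],0],[0.3,[0,0.9,0],0],[0.3,[0,0.9,0],0],[0.3,[0,0.6,0],0],[0.3,[0,0.4,0],0],[0.3,[0,0,0],0],[0.3,[0,0,0],0]]' 5 | grep -E "pos|open|force"
python3 to.py .443 .269 .028
```

```text
tool_pos: [0.4544, 0.1555, 0.121]
opening: 0.0436
tool_pos: [0.442, 0.2685, 0.1213]
ft_force: [-0.0, -1.2, -1.1]
opening: 0.0437
grip_force: 5.0
units [-0.05  0.02  3.73] y-yaw 99.0 pos [0.442  0.2685 0.1213] q [ 0.52  0.44  1.94 -0.    0.76 -1.2 ] t 12.5667 F [-0.  -1.2 -1.1] grip 0.04367429414554062 5.00004842877388
```

```bash

python3 -m handwheel '[[0.3,[0,0,0.3],0],[0.3,[0,0,0.6],0],[0.3,[0,0,0.6],0],[0.3,[0,0,0.6],0],[0.3,[0,0,0.5],0],[0.3,[0,0,0.4],0],[0.3,[0,0,0.2],0],[0.3,[0,0,0.15],0],[0.3,[0,0,0],0],[0.3,[0,0,0],0]]' 5 | grep -E "pos|open|force"
python3 to.py .443 .269 .0275
```

```text
tool_pos: [0.443, 0.2684, 0.0384]
ft_force: [0.3, 0.5, -0.9]
opening: 0.0438
grip_force: 5.0
units [-0.01  0.02  0.43] y-yaw 98.9 pos [0.443  0.2684 0.0384] q [ 0.52  0.59  1.96 -0.    0.59 -1.2 ] t 13.4 F [ 0.3  0.5 -0.9] grip 0.04381774451363208 4.999968409538269
```

```bash

python3 -m handwheel '[[0.3,[0,0,0.1],0],[0.3,[0,0,0.1],0],[0.3,[0,0,0.08],0],[0.3,[0,0,0.06],0],[0.3,[0,0,0.04],0],[0.3,[0,0,0],0],[0.3,[0,0,0],0]]' 5 | grep -E "pos|open|force"
python3 -m handwheel '[[0.3,[0,0,0.03],0],[0.3,[0,0,0.02],0],[0.3,[0,0,0],0]]' 5 | grep -E "pos|open|force"
```

```text
tool_pos: [0.4427, 0.2685, 0.0286]
ft_force: [-0.2, 0.2, -1.3]
opening: 0.0441
grip_force: 5.0
tool_pos: [0.4427, 0.2684, 0.0274]
ft_force: [1.2, -0.5, 0.1]
opening: 0.0434
grip_force: 5.0
```

```bash

python3 -m handwheel '[[0.52,[0,0,0],0],[0.55,[0,0,0],0],[0.6,[0,0,0],0],[0.65,[0,0,0],0],[0.68,[0,0,0],0],[0.68,[0,0,0],0],[0.68,[0,0,0],0]]' | grep -E "pos|open|force"
python3 -m handwheel '[[0.68,[0,0,-0.3],0],[0.68,[0,0,-0.6],0],[0.68,[0,0,-1],0],[0.68,[0,0,-1],0],[0.68,[0,0,-1],0],[0.68,[0,0,-1],0],[0.68,[0,0,-1],0],[0.68,[0,0,-1],0],[0.68,[0,0,0],0],[0.68,[0,0,0],0]]' | grep -E "pos|open|force"
python3 - <<'E'
from h import *
c=camera_info('wrist');p,d=capture('wrist');cv2.imwrite('pics/w4.png',p[...,::-1])
q=pts(mask(p,(105,120,40),(125,255,255),(100,20,540,300)));w=onz('wrist',q,.009,c)[:,:2].astype(np.float32);print('pad',len(q),cv2.minAreaRect(w))
x,y,ww,h=cv2.boundingRect(q)
q=pts(red(p,(x,y,x+ww,y+h)));w=onz('wrist',q,.022,c)[:,:2].astype(np.float32);print('mov',len(q),cv2.minEnclosingCircle(w))
p,d=capture('top');cv2.imwrite('pics/t4.png',p[...,::-1])
E
```

```text
tool_pos: [0.4427, 0.2685, 0.0274]
ft_force: [0.3, 0.9, -1.2]
opening: 0.0597
grip_force: 0.0
tool_pos: [0.4434, 0.2689, 0.2017]
ft_force: [0.1, -0.1, -0.6]
opening: 0.0595
grip_force: 0.0
pad 6793 ((0.44287994503974915, 0.266688734292984), (0.09539468586444855, 0.09781942516565323), 9.451765060424805)
mov 506 ((0.4412687420845032, 0.26736724376678467), 0.022251762449741364)
```

View pics/w4.png

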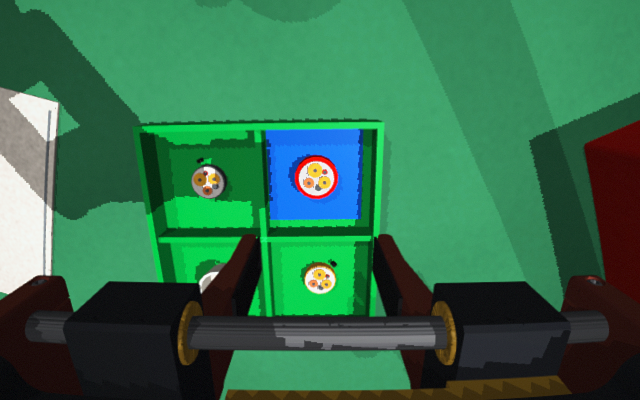

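View pics/t4.png

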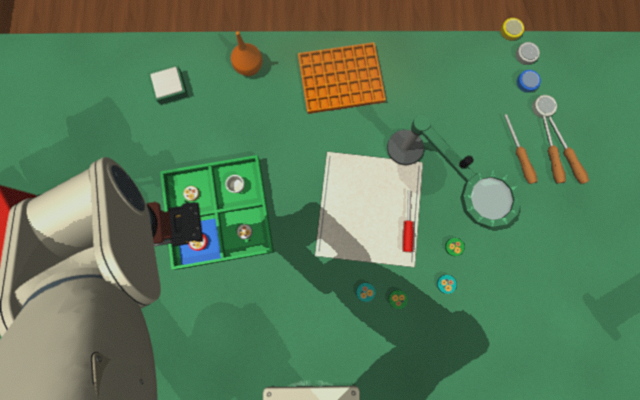

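The wrist view shows the movement face up at (317,177), 2 mm from the pad centre. The top view shows the lens aside at (491,200), with the other things where they were.

```bash
python3 -c "
from bench import *
print(order.job_done(),state()['clock'])"
```

```text
the job is handed in; nothing more can be done
the job is handed in; nothing more can be done
```

The job is handed in: the magnifier is swung aside to its stop, and the movement, gripped at 5 N, lies face up about 2 mm from the pad's centre, released. The last pictures show the other things where they were; the judging result was not shown.

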